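# Present a notched slide label up over the light pad

### The job

Two labelled slides stand on end in the slide rack: take the one in the slot at the rack's round end with the small knob, and work out from its corner notch which end is frosted and which face bears the label (with the frosted end up and the label facing you, the notch is at the top right). Carry it to the flat light pad and finish still holding it in the gripper, motionless, label face up and tilted no more than about 30 degrees from level, with the label centred over the pad's round window and about 10 cm above the bench. Leave the other slide in its slot and do not disturb the bottles, the jar or the red chuck.

Things in the scene. Friction and masses are not known exactly. Their poses are not given: they have to be found in the camera images.
- slide_a_mid (a point): Centre of a clear slide 40 mm wide (grip its long edges), 6 thick, 76 long, 50 g, standing in a slot, centre 48 mm above the bench. May be in either slot; stands frosted end up. The last 24 mm at one end are frosted white; one corner there has a 10 mm square notch. Axes: +z along its length to the frosted end, x across the width with the notch at the +x corner; the label face looks along -y.
- slide_b_mid (a point): Centre of a clear slide 40 mm wide (grip its long edges), 6 thick, 76 long, 50 g, standing in a slot, centre 48 mm above the bench. In the other slot; stands frosted end down. The last 24 mm at one end are frosted white; one corner there has a 10 mm square notch. Axes: +z along its length to the frosted end, x across the width with the notch at the +x corner; the label face looks along -y.
- slide_a_label (a point): Centre of the label on slide_a: on the label face, 25 mm from the slide's centre toward the frosted end. Axes as the slide's, so -y is the outward direction of the label face.
- slide_b_label (a point): Centre of the label on slide_b: on the label face, 25 mm from the slide's centre toward the frosted end. Axes as the slide's, so -y is the outward direction of the label face.
- rack_centre (a point): Fixed aluminium rack, base 185 x 70 x 10 mm, one end square, the other round with a steel knob 12 mm wide, 11 high. Point midway between the slots on the base's top; +x along the row to the round end, z up. Each slot is a pair of grey cheeks 22 mm wide, 16 high (top at z = 26 mm) that holds the middle of a slide's foot with 0.6 mm play; lift a slide straight up 20 mm to free it.
- knob_slot (a point): Centre of the slide standing in the slot at the round, knobbed end: 48 mm above the bench, 55 mm along the rack from its centre. The slide to take is the one here.
- plain_slot (a point): Centre of the slide standing in the slot at the square end: 48 mm above the bench, 110 mm from the other slot. The slide here stays.
- window (a point): Centre of the round window (64 mm wide) on top of the fixed light pad, a flat grey housing 90 x 90 mm, its top 13.7 mm above the bench; nothing stands above it. Wrist room round rack and pad: the tall capping machine fills y > -0.04 m beyond x = 0.43 m; valve block and dispenser fill y < -0.45 m beyond x = 0.38 m, with a hose loop near x = 0.29 to 0.39, y = -0.49 to -0.59, up to z = 0.64 m.
- bottle: Amber glass bottle, 33 mm wide, 79 mm tall, upright on the bench, loose bystander; origin at its underside.
- bottle2: Second amber glass bottle, 33 mm wide, 79 mm tall, upright, loose bystander; origin at its underside.
- chuck: Red ring-shaped chuck insert, 43 mm wide, 31 mm high, loose bystander; origin at its underside.
- jar: Clear parts jar with white lid, 62 mm wide, 68 mm tall, loose bystander; origin at its underside.
- slide_a: slide_a itself, for contact; origin and axes as point slide_a_mid.
- slide_b: slide_b itself, for contact; origin and axes as point slide_b_mid.
- pad: The light pad itself, for contact; origin at the centre of its underside.
Things that resemble listed ones, but are neither listed nor needed, are in the scene too. There is more than one size of the pad; the job needs the larger.

How it is judged:
By the outcome, as a careful person would: the job done as asked, in the order asked, and still so for the second after the job is handed in, while the arm keeps its last pose, push and grip.
It also fails if it takes over 42 s, if anything falls off the work surface, if the arm or the gripper's body presses on something with over 40 N, if the wrist force passes 120 N, or if a joint passes its speed limit or range.

### The arm

A 6-joint arm with a two-finger parallel gripper is mounted at the origin on a cart in front of the work surface, level with it; the furniture and walls round the work are solid. World frame = base frame: x ahead of the robot, y to its left, z up, the work surface at z = 0. Lengths are in m, angles in degrees, forces in N, time in s.
With the tool pointing down it reaches from about 0.375 to 0.9 m from the base axis. Payload 3.1 kg.
Tool frame: the origin (TCP) lies between the finger pads; the fingertips stand 11 mm ahead of it and the grasp point (between the pads) lies 8 mm behind it; z points along the fingers, y is the line along which they close (so a half turn about z gives the same grasp; the last joint's range is limited). The gripper opens to 87 mm and grips with 3 to 60 N. Pads are 19 mm wide; open, the fingers measure 117 mm over their backs; the gripper's body (75 mm by 190 mm) begins 51 mm behind the grasp point.
Start: joints at [61.221, 30.224, 82.088, -0, 67.689, -10.227], TCP at [0.199, 0.593, 0.234] pointing down, gripper open.
Joint ranges: [-176.69, 176.69], [-43.24, 126.21], [12.49, 139.97], [-82, 262], [0, 151.66], [-163.58, 163.58]. Speed limits (degrees/s): [159.86, 159.86, 180, 180, 180, 180].

### API

Orientations are given as a 3x3 rotation matrix whose columns are the frame's x, y, z axes.
In Python, from rig import bot, viewer, workorder, nets gives the robot as it stands. The module is installed in compiled form; this text tells all that it offers.
- The arm moves only by the tool move_arm, never from a script. Its argument "increments" is a list of rows, each a list of 7 numbers: the shift along the tool's x, y, z normalised to -1 to 1, where 1 is 0.3 m, then the turn, a rotation vector about the tool's x, y, z normalised to -1 to 1, where 1 is pi rad, then the opening, from 0 (shut) to 1 (fully open). In form: [[tx, ty, tz, wx, wy, wz, grip], ...]. A call has 1 to 10 rows; each row is the pose to reach, as a shift and turn from the pose commanded when the call began, along the tool's axes at that moment, turning the shorter way round; what a row does not reach only later rows make up. A row lasts 1/12 s, in which the tool goes at most 41.7 mm and 7.16 degrees, less where a joint would pass 70% of its speed; a pose out of reach is approached as far as the arm can. A call with a number of a shift or a turn outside -1 to 1 is refused whole. A call with a gripper value outside its range is refused whole. The fingers move at their own pace and stop on an object; the grip force is fixed at half the most. Time passes only in rows, so rows that repeat a pose let the fingers close. It gives the time, the measured TCP pose, the force, the opening and the grip force at its end, in the units of the state.
- bot.read_state(): the state, without advancing time (a new reading comes with each control period).
- viewer.capture(name): name is "scene" or "top" or "wrist"; returns a dict with "image" (400x640x3 uint8, blue, green, red), "K" (3x3 intrinsics, pixels), "eye" and "orientation" of the camera in the world. Camera axes: x right, y up, looking along -z (the intrinsics and any distortion apply to the point x, -y, -z); pixel columns grow to the right and rows downward; lengths in m; the calibration is good to about 2 mm. The wrist camera is an equidistant fisheye: a pixel r from the principal point sees the ray r / f radians off the axis. A picture is of the moment at which its call begins. There is no depth.
- workorder.hand_in(): hands the job in; it is judged then, once.
Trained networks look in the newest picture that a camera, given by its name, has taken for a name from the list of things; names that differ only in an ending like _2 or _b are one class to them, and where a whole thing is asked for, a point or a joint stands for the part that bears it (a point fixed in the world has none). Each returns a list of dicts, best first, with "conf" (0 to 1); they miss things now and then, are a little off and sometimes report something else, mostly with a low value. They report only what shows in the picture. A call takes as long as a camera call. They do not tell look-alikes from the thing itself.
- nets.find_in(camera, thing): "location" ([column, row] in pixels, amid what is visible of it).
The state is a dict: "time_s": time; "joint_positions": joint angles; "qvel": joint speeds; "tau": joint torques, N m; "position": TCP position; "tcp_rot": TCP orientation; "force": force on the tool from outside, world axes, zero at the start; "moment": the same for the moment, N m; "opening": opening from 0.0 (shut) to 1.0 (fully open); "grasp_force": force on a finger pad.
Only numpy, scipy, OpenCV 4.12 (cv2) and the standard library are available. Lean on these libraries where they do the work, as an engineer would, in place of code of your own. Each camera call takes 0.05 s, during which the arm holds its last target. There are 200 camera calls.

## Working session

There is one attempt and no reset: what is moved stays moved. The work goes in short steps, Python scripts to look and compute and a tool call to move; the robot and the scene stay as the last step left them, time stands still between calls to the robot, and variables do not carry over. Pictures are saved under pics/ and viewed, at most 10 in all, crops included, and the job is handed in when it is done.

Besides the shell and the picture viewer there is one more tool, called after "Emit:" as a command line: name --pt "numbers of a row" for each row, then --argument value for the rest. move_arm: Moves the arm, as the interface text tells. Its arguments: {"type":"object","properties":{"increments":{"type":"array"}},"required":["increments"]}

```bash
mkdir -p pics; cat > h.py <<'E'
import numpy as np, cv2
from rig import bot, viewer, workorder, nets
def ray(c,px):
    K=np.array(c["K"]);R=np.array(c["orientation"])
    d=np.array([(px[0]-K[0,2])/K[0,0],-(px[1]-K[1,2])/K[1,1],-1.]);return np.array(c["eye"]),R@d
def onz(c,px,z):
    e,d=ray(c,px);return e+d*(z-e[2])/d[2]
def proj(c,p):
    q=np.array(c["orientation"]).T@(np.array(p)-np.array(c["eye"]));K=np.array(c["K"])
    return K[0,0]*q[0]/-q[2]+K[0,2],K[1,1]*q[1]/q[2]+K[1,2]
E
python3 - <<'E'
from h import *
np.set_printoptions(precision=3,suppress=True)
for n in("top","scene"):
    c=viewer.capture(n);cv2.imwrite(f"pics/{n}1.png",c["image"]);print(n,c["K"],c["eye"],c["orientation"])
    for t,z in(("slide_a_mid",.048),("slide_a_label",.07),("knob_slot",.048),("plain_slot",.048),("rack_centre",.01),("window",.0137),("bottle",.04),("jar",.034),("chuck",.015),("pad",.007)):
        for r in nets.find_in(n,t)[:3]: print(t,np.round(r["location"],1),round(r["conf"],2),onz(c,r["location"],z))
E
```

```text
top [[425.828   0.    324.838]
 [  0.    425.828 197.699]
 [  0.      0.      1.   ]] [ 0.381 -0.159  0.904] [[ 0.055  0.975 -0.214]
 [-0.998  0.055 -0.005]
 [ 0.007  0.213  0.977]]
slide_a_mid [377.  191.6] 0.77 [ 0.587 -0.261  0.048]
slide_a_label [375.4 190.2] 0.66 [ 0.584 -0.255  0.07 ]
knob_slot [401.1 207.1] 0.57 [ 0.557 -0.311  0.048]
plain_slot [399.2 204.8] 0.73 [ 0.562 -0.307  0.048]
rack_centre [402.3 208.4] 0.75 [ 0.562 -0.321  0.01 ]
window [334.9 256. ] 0.9 [ 0.453 -0.182  0.014]
window [392.1 282.3] 0.65 [ 0.406 -0.302  0.014]
bottle [398.8 146.6] 0.71 [ 0.69  -0.306  0.04 ]
bottle [266.4 285.7] 0.6 [ 0.385 -0.048  0.04 ]
jar [319.6 138.7] 0.78 [ 0.7   -0.136  0.034]
jar [376.1 192.1] 0.66 [ 0.589 -0.261  0.034]
jar [427.5 205.5] 0.6 [ 0.566 -0.369  0.034]
chuck [233.8 284. ] 0.68 [0.385 0.022 0.015]
pad [336.3 255. ] 0.87 [ 0.456 -0.185  0.007]
pad [392.9 282.5] 0.58 [ 0.406 -0.304  0.007]
scene [[407.654   0.    317.293]
 [  0.    407.654 195.14 ]
 [  0.      0.      1.   ]] [-0.055 -0.208  0.643] [[ 0.089  0.67  -0.737]
 [-0.996  0.062 -0.064]
 [ 0.002  0.74   0.673]]
slide_a_mid [367.9 198. ] 0.68 [ 0.597 -0.26   0.048]
slide_a_label [421.8 209.6] 0.53 [ 0.548 -0.366  0.07 ]
knob_slot [393.  220.8] 0.68 [ 0.533 -0.311  0.048]
plain_slot [392.8 222.7] 0.71 [ 0.528 -0.31   0.048]
rack_centre [394.8 225.1] 0.6 [ 0.558 -0.321  0.01 ]
window [390.7 286.6] 0.87 [ 0.397 -0.305  0.014]
window [326.4 260. ] 0.63 [ 0.448 -0.182  0.014]
bottle [256.5 273.4] 0.78 [ 0.385 -0.059  0.04 ]
bottle [418.2 206.6] 0.66 [ 0.589 -0.368  0.04 ]
jar [256.3 275.5] 0.7 [ 0.385 -0.058  0.034]
jar [313.3 168.9] 0.67 [ 0.704 -0.132  0.034]
chuck [219.7 278.2] 0.59 [0.386 0.013 0.015]
pad [326.3 258.2] 0.83 [ 0.458 -0.182  0.007]
pad [389.9 285.6] 0.78 [ 0.404 -0.304  0.007]
```

```bash
python3 - <<'E'
import cv2
a=cv2.imread("pics/top1.png")[110:330,210:470];b=cv2.imread("pics/scene1.png")[145:320,200:470]
cv2.imwrite("pics/t2.png",cv2.resize(a,(709,600),interpolation=2));cv2.imwrite("pics/s2.png",cv2.resize(b,(800,519),interpolation=2))
E
```

```text
(no output)
```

View pics/t2.png

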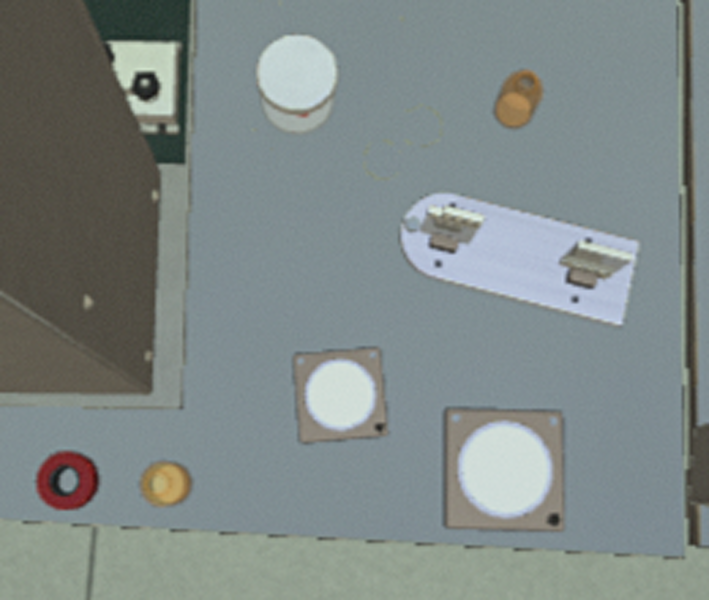

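View pics/s2.png

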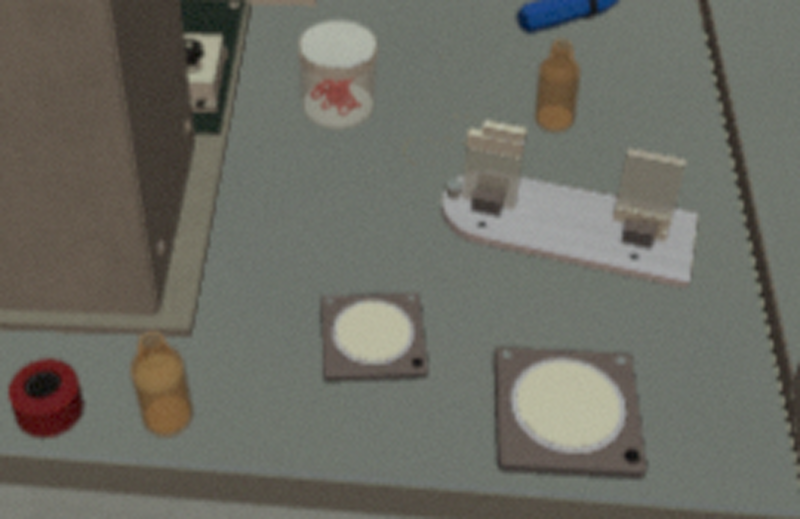

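The top view shows the rack's round end and knob at crop (412,222). The knob-slot slide is at about (453,222) and the plain slot is to its right. The larger pad's window is at crop (505,468), so about (0.405, -0.303).

In the scene view the knob slide is frosted end up. Its top edge steps down on the left, at crop (478,130), so the notch seems to be on its left seen from the robot and the label should face away. I'll check this closer up.

```bash
cat >> h.py <<'E'
from scipy.spatial.transform import Rotation as Ro
def plan(wps,s=None):
    "wps: list of (p,R); prints normalised increments from the current pose"
    s=s or bot.read_state();R0=np.array(s["tcp_rot"]);p0=np.array(s["position"])
    for p,R in wps:
        d=R0.T@(np.array(p)-p0);w=Ro.from_matrix(R0.T@R).as_rotvec()
        print(np.round(np.r_[d/.3,w/np.pi],3).tolist(),"mm",round(np.linalg.norm(d)*1e3),"deg",round(np.degrees(np.linalg.norm(w))))
def rz(a): return Ro.from_euler("z",a,degrees=True).as_matrix()
E
python3 - <<'E'
from h import *
s=bot.read_state();R=np.array(s["tcp_rot"]);print(R.round(3),s["opening"],s["time_s"],s["position"])
q1=61.22
W=[(.21,.45),(.27,.30),(.33,.18),(.375,.05),(.40,-.1),(.45,-.2),(.47,-.21)]
plan([((x,y,.28),rz(np.degrees(np.arctan2(y,x))-np.degrees(np.arctan2(.593,.199)))@R) for x,y in W],s)
E
```

```text
[[-0.948  0.318  0.   ]
 [ 0.318  0.948  0.   ]
 [ 0.     0.    -1.   ]] 0.998966485128624 1.1 [0.19879671 0.59253652 0.23358795]
[-0.187, -0.439, -0.155, -0.0, -0.0, 0.036] mm 150 deg 6
[-0.535, -0.849, -0.155, -0.0, -0.0, 0.13] mm 305 deg 23
[-0.852, -1.165, -0.155, -0.0, -0.0, 0.238] mm 435 deg 43
[-1.132, -1.528, -0.155, -0.0, -0.0, 0.355] mm 572 deg 64
[-1.37, -1.975, -0.155, -0.0, -0.0, 0.475] mm 723 deg 85
[-1.634, -2.238, -0.155, -0.0, -0.0, 0.53] mm 833 deg 95
[-1.708, -2.249, -0.155, -0.0, -0.0, 0.531] mm 848 deg 96
```

```bash
python3 - <<'E'
from h import *
s=bot.read_state();R=np.array(s["tcp_rot"])
W=[(.21,.45),(.26,.33),(.29,.27)]
plan([((x,y,.28),R) for x,y in W],s)
E
```

```text
[-0.187, -0.439, -0.155, 0.0, 0.0, 0.0] mm 150 deg 0
[-0.472, -0.765, -0.155, 0.0, 0.0, 0.0] mm 274 deg 0
[-0.63, -0.923, -0.155, 0.0, 0.0, 0.0] mm 338 deg 0
```

Emit:
move_arm --pt "-0.09 -0.22 -0.08 0 0 0 1" --pt "-0.187 -0.439 -0.155 0 0 0 1" --pt "-0.3 -0.56 -0.155 0 0 0 1" --pt "-0.36 -0.66 -0.155 0 0 0 1" --pt "-0.42 -0.76 -0.155 0 0 0 1" --pt "-0.475 -0.87 -0.155 0 0 0 1" --pt "-0.53 -0.94 -0.155 0 0 0 1" --pt "-0.59 -1.0 -0.155 0 0 0 1" --pt "-0.63 -1.0 -0.155 0 0 0 1" --pt "-0.63 -1.0 -0.155 0 0 0 1"

```text
time_s: 1.93
position: [0.2853, 0.2446, 0.2807]
tcp_rot: [[-0.946, 0.324, 0.003], [0.324, 0.946, -0.001], [-0.004, 0.0, -1.0]]
force: [0.5, 1.3, -0.2]
opening: 1.002
grasp_force: 0.0
```

```bash
python3 - <<'E'
from h import *
s=bot.read_state();R=np.array(s["tcp_rot"]);print(s["position"],s["joint_positions"],s["time_s"])
W=[(.33,.18),(.365,.08),(.38,0),(.40,-.1),(.46,-.21)]
plan([((x,y,.28),R) for x,y in W],s)
E
```

```text
[0.28530797 0.24463342 0.28070079] [ 23.53844153   6.34693551 111.41805276  -0.14617133  62.07658946
 -47.48866736] 1.9333
[-0.211, -0.156, 0.003, 0.0, 0.0, 0.0] mm 79 deg 0
[-0.429, -0.433, 0.004, 0.0, 0.0, 0.0] mm 183 deg 0
[-0.563, -0.669, 0.004, 0.0, 0.0, 0.0] mm 262 deg 0
[-0.734, -0.963, 0.005, 0.0, 0.0, 0.0] mm 363 deg 0
[-1.042, -1.245, 0.006, 0.0, 0.0, 0.0] mm 487 deg 0
```

Emit:
move_arm --pt "-0.1 -0.08 0 0 0 0 1" --pt "-0.211 -0.156 0 0 0 0 1" --pt "-0.3 -0.26 0 0 0 0 1" --pt "-0.36 -0.35 0 0 0 0 1" --pt "-0.429 -0.433 0 0 0 0 1" --pt "-0.5 -0.55 0 0 0 0 1" --pt "-0.563 -0.669 0 0 0 0 1" --pt "-0.65 -0.82 0 0 0 0 1" --pt "-0.734 -0.963 0 0 0 0 1" --pt "-0.734 -0.963 0 0 0 0 1"

```text
time_s: 2.77
position: [0.4016, -0.1003, 0.2806]
tcp_rot: [[-0.947, 0.321, 0.003], [0.321, 0.947, -0.003], [-0.004, -0.002, -1.0]]
force: [0.4, 1.0, 0.1]
opening: 1.0
grasp_force: 0.0
```

```bash
python3 - <<'E'
from h import *
s=bot.read_state();R=np.array(s["tcp_rot"]);print(s["position"],s["joint_positions"],s["time_s"])
plan([((x,y,.28),R) for x,y in [(.45,-.22),(.48,-.26)]],s)
c=viewer.capture("wrist");cv2.imwrite("pics/w1.png",c["image"]);print(c["K"],c["eye"],c["orientation"])
E
```

```text
[ 0.40157889 -0.10031326  0.28061408] [-2.95398798e+01  9.74907644e+00  1.07086008e+02 -6.19937600e-02
  6.29201932e+01 -1.00794480e+02] 2.7667
[-0.281, -0.326, 0.004, 0.0, 0.0, 0.0] mm 129 deg 0
[-0.418, -0.42, 0.004, 0.0, 0.0, 0.0] mm 178 deg 0
[[309.70691629   0.         315.68550044]
 [  0.         309.70691629 197.34762654]
 [  0.           0.           1.        ]] [ 0.33757194 -0.07785634  0.43078884] [[ 0.32045483 -0.91754045 -0.235432  ]
 [ 0.94726101  0.30979528  0.08199678]
 [-0.00229964 -0.24929182  0.96842568]]
```

View pics/w1.png

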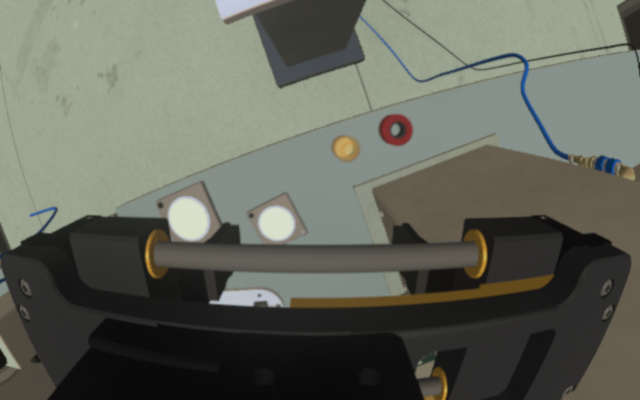

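The wrist view looks back towards the robot: pads at (188,218) and (278,222), rack mostly hidden behind the gripper. To see the slide, the tool must be beyond it. First I'll fit the rack pose from the fixed cameras.

```bash
python3 - <<'E'
from h import *
np.set_printoptions(precision=4,suppress=True)
from scipy.optimize import least_squares
C={n:viewer.capture(n) for n in("top","scene")}
for n in C: cv2.imwrite(f"pics/{n}3.png",C[n]["image"])
t=lambda u,v:(210+u*260/709,110+v*220/600)
s=lambda u,v:(200+u*270/800,145+v*175/519)
obs=[("top",t(638,242),(-.0925,.035,.01)),("top",t(622,324),(-.0925,-.035,.01)),("top",t(401,238),None),
("scene",s(697,212),(-.0925,.035,.01)),("scene",s(691,278),(-.0925,-.035,.01))]
# sides: +y_rack is away from robot when +x_rack points left? z up: x=left(+Y), y = z×x = -X -> toward robot
obs=[(c,p,(m[0],-m[1],m[2])) for c,p,m in obs if m]
# slide top corners of the plain slide (frosted down, full top edge): scene
obs+=[("scene",s(628,150),(-.055+.02,0,.086)),("scene",s(686,156),(-.055-.02,0,.086)),
("scene",s(526,126),(.055-.02,0,.086)),("top",t(482,220),(.055-.02,0,.086)),("top",t(634,256),(-.055-.02,0,.086))]
def f(q,full=False):
    R=rz(q[2]);out=[]
    for c,p,m in obs: out+=list(np.array(proj(C[c],R@np.array(m)+[q[0],q[1],0]))-p)
    return np.array(out)
r=least_squares(f,[.56,-.32,75],loss="soft_l1",x_scale=[.01,.01,1]);q=r.x
print(q,f(q).reshape(-1,2))
R=rz(q[2]);print("knob slide",R@[.055,0,0]+[q[0],q[1],0],"n",-R[:,1])
w={n:nets.find_in(n,"window") for n in C}
for n in C:
  im=cv2.resize(C[n]["image"],None,fx=4,fy=4,interpolation=2)
  def L(a,b,col):
    P=[tuple(int(round(4*v+1.5)) for v in proj(C[n],R@np.array(m)+[q[0],q[1],0])) for m in(a,b)];cv2.line(im,P[0],P[1],col,1)
  for x0 in(.055,-.055):
    for a,b in(((-.02,.01),(.02,.01)),((.02,.01),(.02,.086)),((.02,.086),(-.02,.086)),((-.02,.086),(-.02,.01))): L((x0+a[0],0,a[1]),(x0+b[0],0,b[1]),(0,0,255))
  L((-.0925,-.035,.01),(-.0925,.035,.01),(0,255,0));L((-.0925,-.035,.01),(.0575,-.035,.01),(0,255,0));L((-.0925,.035,.01),(.0575,.035,.01),(0,255,0))
  u,v=proj(C[n],(*q[:2],.05));u=int(4*u);v=int(4*v);cv2.imwrite(f"pics/ov_{n}.png",im[v-150:v+150,u-250:u+250])
a=cv2.imread("pics/ov_top.png");b=cv2.imread("pics/ov_scene.png");cv2.imwrite("pics/ov.png",np.vstack([a,b]))
E
```

```text
[ 0.5754 -0.3119 79.0568] [[-0.2964 -1.7629]
 [-0.5413 -0.5414]
 [-0.3691  0.1068]
 [-0.7741  1.0684]
 [ 0.1166  0.7617]
 [ 0.6487  2.4997]
 [ 0.29    2.4472]
 [ 0.9397 -0.618 ]
 [-0.0751 -0.4728]]
knob slide [ 0.5858 -0.2579  0.    ] n [ 0.9818 -0.1898 -0.    ]
```

View pics/ov.png

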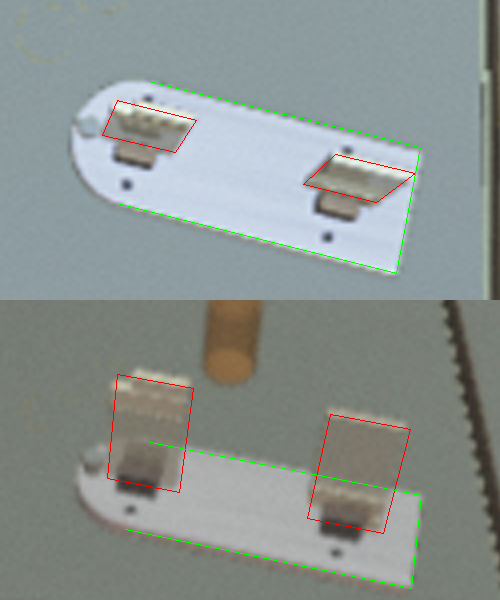

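The overlay shows the rack outline matching in both views, with slides about 2 px off in the scene view. The knob slide's notch is at its upper left seen from the robot (overlay 112–135, 385). I'll go beyond the rack for a close wrist view.

```bash
cat >> h.py <<'E'
YAW=79.06
def Rt(a,yaw=YAW):
    "tool y along yaw, tool z tilted a deg from down towards the robot side (-n)"
    y=np.array([np.cos(np.radians(yaw)),np.sin(np.radians(yaw)),0]);n=np.array([y[1],-y[0],0]);a=np.radians(a)
    z=-np.cos(a)*np.array([0,0,1])-np.sin(a)*n
    return np.c_[np.cross(y,z),y,z]
E
python3 - <<'E'
from h import *
plan([((.48,-.22,.28),Rt(0)),((.735,-.287,.23),Rt(0))])
E
```

```text
[-0.389, -0.31, -0.002, 0.0, -0.0, -0.042] mm 149 deg 8
[-1.266, -0.252, 0.164, 0.0, -0.0, -0.042] mm 390 deg 8
```

Emit:
move_arm --pt "-0.12 -0.1 0 0 0 -0.02 1" --pt "-0.25 -0.2 0 0 0 -0.042 1" --pt "-0.389 -0.3 0 0 0 -0.042 1" --pt "-0.5 -0.3 0 0 0 -0.042 1" --pt "-0.6 -0.29 0 0 0 -0.042 1" --pt "-0.7 -0.29 0 0 0 -0.042 1" --pt "-0.8 -0.28 0 0 0 -0.042 1" --pt "-0.9 -0.28 0.05 0 0 -0.042 1" --pt "-1 -0.27 0.1 0 0 -0.042 1" --pt "-1 -0.27 0.1 0 0 -0.042 1"

```text
time_s: 3.85
position: [0.6615, -0.2655, 0.2446]
tcp_rot: [[-0.982, 0.187, -0.003], [0.187, 0.982, 0.003], [0.003, 0.003, -1.0]]
force: [-0.4, 0.2, -1.3]
opening: 1.0
grasp_force: 0.0
```

Emit:
move_arm --pt "-0.12 0 0.03 0 0 0 1" --pt "-0.2 0 0.05 0 0 0 1" --pt "-0.26 0 0.07 0 0 0 1" --pt "-0.26 0 0.07 0 0 0 1" --pt "-0.26 0 0.07 0 0 0 1"

```text
time_s: 4.27
position: [0.7344, -0.2803, 0.2279]
tcp_rot: [[-0.982, 0.188, -0.003], [0.188, 0.982, 0.002], [0.003, 0.001, -1.0]]
force: [-0.6, -0.6, 0.4]
opening: 0.999
grasp_force: 0.0
```

```bash
python3 - <<'E'
from h import *
s=bot.read_state();print(s["position"],s["joint_positions"])
c=viewer.capture("wrist");cv2.imwrite("pics/w2.png",c["image"]);np.savez("w2.npz",**{k:np.array(c[k]) for k in c})
for t in("slide_a_mid","slide_a_label","rack_centre"):print(t,[(np.round(r["location"],1),round(r["conf"],2)) for r in nets.find_in("wrist",t)[:3]])
cv2.imwrite("pics/w2b.png",cv2.resize(c["image"][80:280,180:440],None,fx=3,fy=3,interpolation=2))
E
```

```text
[ 0.73437816 -0.28026279  0.22788915] [-2.90073253e+01  4.41921428e+01  5.47270764e+01  1.91436249e-03
  8.12728306e+01 -1.08174760e+02]
slide_a_mid [(array([313.6,  44.7]), 0.65)]
slide_a_label [(array([308.9,  44.9]), 0.92)]
rack_centre [(array([263.7,  59.7]), 0.58)]
```

View pics/w2b.png

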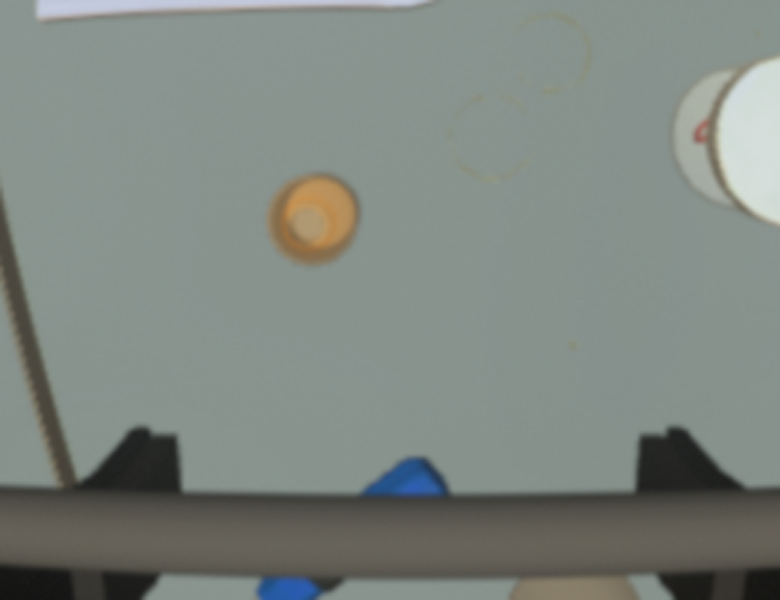

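The crop covers too little: the bottle is at (315,215) and the rack is above the crop. I'll view the upper part of the same picture.

```bash
python3 - <<'E'
from h import *
im=cv2.imread("pics/w2.png");cv2.imwrite("pics/w2c.png",cv2.resize(im[0:110,190:360],None,fx=4.6,fy=4.6,interpolation=2))
E
```

```text
(no output)
```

View pics/w2c.png

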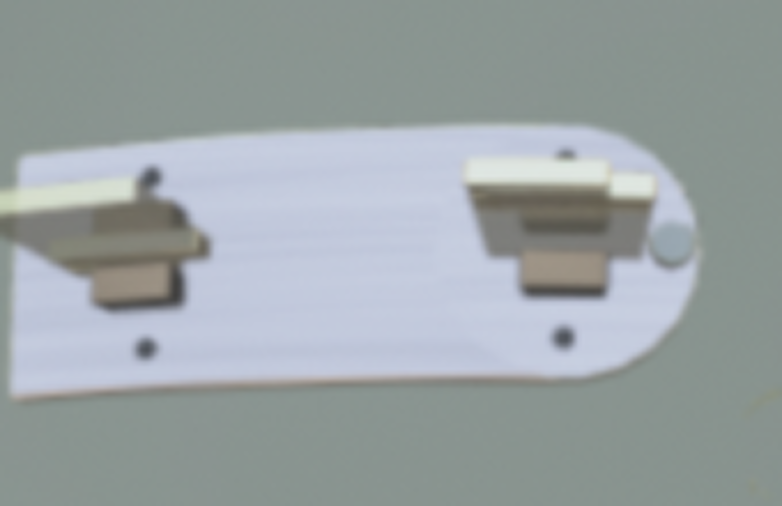

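Seen from the far side, the knob slide's notch step is on the right at crop (632,185), next to the knob at (672,243). With the frosted end up, the label therefore faces away from the robot (+n). Next I'll measure the slide from these corners.

```bash
cat >> h.py <<'E'
def wray(c,px):
    K=np.array(c["K"]);d=np.array([(px[0]-K[0,2])/K[0,0],(px[1]-K[1,2])/K[1,1]]);r=np.hypot(*d)
    v=np.array([d[0]/r*np.sin(r),-d[1]/r*np.sin(r),-np.cos(r)]);return np.array(c["eye"]),np.array(c["orientation"])@v
def wonz(c,px,z):
    e,d=wray(c,px);return e+d*(z-e[2])/d[2]
E
python3 - <<'E'
from h import *
np.set_printoptions(precision=4,suppress=True)
c=dict(np.load("w2.npz"));k=lambda u,v:(190+u/4.6-.4,v/4.6-.4)
A=wonz(c,k(466,172),.086);B=wonz(c,k(610,173),.086);D=wonz(c,k(655,186),.076);F=wonz(c,k(563,338),.01)
print(A,B,D,np.linalg.norm(B-A),np.degrees(np.arctan2(*(B-A)[1::-1])))
u=(B-A)[:2]/np.linalg.norm((B-A)[:2]);print("centre",A[:2]+.02*u, "from B",B[:2]-.01*u,"from D",D[:2]-.02*u)
y=Rt(0)[:,1]; print("knob",wonz(c,k(672,243),.021),"yaw79 centre",(A+B)[:2]/2+.005*y[:2])
C=np.r_[(A+B)[:2]/2+.005*y[:2],.057]
a=35;R=Rt(a);z=R[:,2]
plan([(C-.15*z,Rt(0)),(C-.142*z,R)]); print(C)
E
```

```text
[ 0.5838 -0.2747  0.086 ] [ 0.5899 -0.2459  0.086 ] [ 0.5917 -0.2364  0.076 ] 0.029409063578886747 78.16964950395973
centre [ 0.5879 -0.2551] from B [ 0.5878 -0.2557] from D [ 0.5876 -0.2559]
knob [ 0.5933 -0.2295  0.021 ] yaw79 centre [ 0.5878 -0.2554]
[0.208, -0.004, 0.168, -0.0, 0.0, -0.0] mm 80 deg 0
[0.223, -0.004, 0.19, 0.0, 0.194, -0.0] mm 88 deg 35
[ 0.5878 -0.2554  0.057 ]
```

Emit:
move_arm --pt "0.04 0 0.03 0 0.03 0 1" --pt "0.08 0 0.06 0 0.065 0 1" --pt "0.12 0 0.09 0 0.1 0 1" --pt "0.16 0 0.12 0 0.135 0 1" --pt "0.2 0 0.15 0 0.17 0 1" --pt "0.223 0 0.17 0 0.194 0 1" --pt "0.223 -0.004 0.19 0 0.194 0 1" --pt "0.223 -0.004 0.19 0 0.194 0 1" --pt "0.223 -0.004 0.19 0 0.194 0 1"

```text
time_s: 5.22
position: [0.6685, -0.2718, 0.1727]
tcp_rot: [[-0.806, 0.191, -0.561], [0.157, 0.982, 0.109], [0.571, -0.0, -0.821]]
force: [0.3, -0.0, 1.0]
opening: 1.005
grasp_force: 0.0
```

```bash
python3 - <<'E'
from h import *
np.set_printoptions(precision=4,suppress=True)
from scipy.optimize import least_squares
s=bot.read_state();R=np.array(s["tcp_rot"]);p=np.array(s["position"]);q=np.array(s["joint_positions"]);print(p,q,s["force"],s["time_s"])
C=np.array([.5875,-.2557,.057]);z=Rt(35)[:,2]
plan([(C-.06*z,Rt(35)),(C-.0*z,Rt(35)),(C+.008*z,Rt(35))])
# kinematic fit: tool-down poses, wrist = tcp - Lt*z
D=[([61.221,30.224,82.088],[.199,.593,.234]),([23.538,6.347,111.418],[.2853,.2446,.2807]),([-29.54,9.749,107.086],[.4016,-.1003,.2806]),([-29.007,44.192,54.727],[.7344,-.2803,.2279]),(q[:3],p)]
dz=[np.array([0,0,-1.])]*4+[R[:,2]]
def wr(k,q):
    a1,L2,L3,h,off,a3,Lt=k;q=np.radians(q);s=q[1]+q[2]
    r=a1+L2*np.sin(q[1])+L3*np.sin(s)+a3*np.cos(s);zz=h+L2*np.cos(q[1])+L3*np.cos(s)-a3*np.sin(s)
    return np.array([r*np.cos(q[0])-off*np.sin(q[0]),r*np.sin(q[0])+off*np.cos(q[0]),zz])
f=lambda k:np.concatenate([wr(k,a)+k[6]*d-b for (a,b),d in zip(D,dz)])
for a3 in (0,):
    g=least_squares(f,[0,.4,.4,.3,.11,0,.25]);print(g.x,np.abs(g.fun).max())
E
```

```text
[ 0.6685 -0.2718  0.1727] [ -27.2168   59.2261   37.7168  -10.2536  116.4286 -108.0133] [ 0.3061 -0.043   0.9787] 5.2167
[0.005, 0.001, 0.274, 0.0, 0.001, -0.0] mm 82 deg 0
[0.006, 0.001, 0.474, 0.0, 0.001, -0.0] mm 142 deg 0
[0.006, 0.001, 0.5, 0.0, 0.001, -0.0] mm 150 deg 0
[0.0002 0.5876 0.3901 0.2674 0.1108 0.109  0.2925] 0.0005335146286410686
```

```bash
cat >> h.py <<'E'
KIN=[.0002,.5876,.3901,.2674,.1108,.109,.2925]
def fw(q,k=KIN):
    a1,L2,L3,h,off,a3,Lt=k;Q=np.radians(q);s=Q[1]+Q[2]
    r=a1+L2*np.sin(Q[1])+L3*np.sin(s)+a3*np.cos(s);zz=h+L2*np.cos(Q[1])+L3*np.cos(s)-a3*np.sin(s)
    R=Ro.from_euler("ZYZYZ",[q[0],q[1]+q[2],q[3],q[4],q[5]],degrees=True).as_matrix()
    return np.array([r*np.cos(Q[0])-off*np.sin(Q[0]),r*np.sin(Q[0])+off*np.cos(Q[0]),zz])+Lt*R[:,2],R
LO=np.array([-176.69,-43.24,12.49,-82,0,-163.58]);HI=np.array([176.69,126.21,139.97,262,151.66,163.58])
from scipy.optimize import least_squares
def ik(p,R,q0):
    def f(q):
        P,A=fw(q);return np.r_[(P-p)*10,Ro.from_matrix(A.T@R).as_rotvec()]
    g=least_squares(f,np.clip(q0,LO+.1,HI-.1),bounds=(LO,HI),x_scale=50.);return g.x,np.abs(g.fun).max()
E
python3 - <<'E'
from h import *
np.set_printoptions(precision=2,suppress=True)
s=bot.read_state();q=np.array(s["joint_positions"]);P,A=fw(q)
print(P-s["position"],"\n",A.T@np.array(s["tcp_rot"]))
T=np.array([.405,-.303,.10])
for yaw in (100,79,55,30,0,-20):   # yaw of tool y
  for d in (25,33,40):           # tool angle from down towards h
    t=90-35-d                    # slide tilt
    R=Rt(-d,yaw)
    # label in tool frame: at grasp tool tilt 35; label = centre +25 Z +3 n; grasp at centre+9
    Z0=np.array([0,0,1.]);n0=Rt(0)[:,0]*-1
    l=Rt(35).T@(.016*Z0+.003*n0)+[0,0,-.008]
    p=T-R@l;x,e=ik(p,R,q);print(yaw,d,t,x,round(e,3))
E
```

```text
Traceback (most recent call last):
  File "h.py", line 34, in fw
    R=Ro.from_euler("ZYZYZ",[q[0],q[1]+q[2],q[3],q[4],q[5]],degrees=True).as_matrix()
      ~~~~~~~~~~~~~^^^^^^^^^^^^^^^^^^^^^^^^^^^^^^^^^^^^^^^^^^^^^^^^^^^^^^
  File "scipy/spatial/transform/_rotation.pyx", line 1413, in scipy.spatial.transform._rotation.Rotation.from_euler
ValueError: Expected axis specification to be a non-empty string of upto 3 characters, got ZYZYZ
```

```bash
sed -i 's/R=Ro.from_euler("ZYZYZ".*/R=(Ro.from_euler("ZYZ",[q[0],q[1]+q[2],q[3]],degrees=True)*Ro.from_euler("YZ",[q[4],q[5]],degrees=True)).as_matrix()/' h.py
cat > feas.py <<'E'
from h import *
np.set_printoptions(precision=2,suppress=True)
s=bot.read_state();q=np.array(s["joint_positions"]);P,A=fw(q)
print(P-s["position"],"\n",A.T@np.array(s["tcp_rot"]))
T=np.array([.405,-.303,.10])
for yaw in (100,79,55,30,0,-20):   # yaw of tool y
  for d in (25,33,40):           # tool angle from down towards h
    t=90-35-d                    # slide tilt
    R=Rt(-d,yaw)
    Z0=np.array([0,0,1.]);n0=Rt(0)[:,0]*-1
    l=Rt(35).T@(.016*Z0+.003*n0)+[0,0,-.008]
    p=T-R@l;x,e=ik(p,R,q);print(yaw,d,t,x,round(e,3))
E
python3 feas.py
```

```text
[ 0.  0. -0.] 
 [[ 0. -1. -0.]
 [ 1.  0. -0.]
 [ 0. -0.  1.]]
100 25 30 [ -61.74   35.78  117.06   53.6    29.91 -119.62] 0.0
100 33 22 [ -66.15   37.74  119.95   69.49   34.37 -139.24] 0.0
100 40 15 [ -69.93   40.28  122.12   78.87   40.17 -152.5 ] 0.0
79 25 30 [ -58.98   35.11  121.04   71.06   19.39 -115.18] 0.0
79 33 22 [ -62.81   37.32  125.54   99.87   25.75 -147.77] 0.0
79 40 15 [ -66.29   40.29  128.86  111.5    34.59 -163.58] 0.005
55 25 30 [ -53.45   34.85  122.98  102.29    7.87 -119.23] 0.0
55 33 22 [ -55.39   37.16  128.11  144.7    19.62 -163.58] 0.006
55 40 15 [ -58.54   38.85  130.42  142.07   28.04 -163.58] 0.054
30 25 30 [-46.55  34.86 120.79 -82.     5.69  94.27] 0.014
30 33 22 [-49.88  34.15 121.51 -31.91   0.    40.82] 0.157
30 40 15 [-49.9   33.75 121.38 -23.92   0.    32.52] 0.269
0 25 30 [-39.99  36.08 115.55 -59.38  22.1  104.65] 0.0
0 33 22 [-36.48  37.92 117.55 -82.    26.24 129.91] 0.006
0 40 15 [ -20.82   51.38  111.06  -82.     59.95 -163.58] 0.842
-20 25 30 [ -27.35   44.18  115.3   -82.     42.83 -163.58] 0.706
-20 33 22 [ -24.99   46.7   113.86  -82.     49.58 -163.58] 0.679
-20 40 15 [ -23.2    49.08  112.55  -82.     55.39 -163.58] 0.654
```

```bash
sed -i 's/\[q\[4\],q\[5\]\]/[q[4],q[5]+90]/' h.py; sed -i 's/for yaw in .*:  /for yaw in (120,100,79,60,40,20,0):  /' feas.py; python3 feas.py
```

```text
[ 0.  0. -0.] 
 [[ 1.  0. -0.]
 [-0.  1. -0.]
 [ 0.  0.  1.]]
120 25 30 [ -49.01   34.29  109.36    5.76   31.92 -163.58] 0.362
120 33 22 [ -49.51   33.91  109.67    8.74   31.63 -163.58] 0.471
120 40 15 [ -50.05   33.61  109.7    11.44   32.04 -163.58] 0.565
100 25 30 [ -52.72   33.99  111.99   18.99   27.76 -163.58] 0.238
100 33 22 [ -52.78   33.58  112.61   21.52   26.55 -163.58] 0.354
100 40 15 [ -52.89   33.21  113.01   23.71   25.9  -163.58] 0.456
79 25 30 [ -54.46   33.83  116.54   34.91   19.   -163.58] 0.132
79 33 22 [ -53.93   33.44  117.03   36.99   17.35 -163.58] 0.254
79 40 15 [ -53.5    33.07  117.39   38.73   16.12 -163.58] 0.361
60 25 30 [ -53.12   34.07  120.14   52.68    9.38 -163.58] 0.064
60 33 22 [ -52.09   33.74  120.32   54.34    7.39 -163.58] 0.187
60 40 15 [ -51.22   33.43  120.46   55.71    5.73 -163.58] 0.295
40 25 30 [-49.47  34.6  121.61 -45.92   0.   -43.6 ] 0.021
40 33 22 [-49.44  34.18 121.4  -32.03   0.   -57.48] 0.15
40 40 15 [-49.42  33.78 121.26 -35.39   0.   -54.11] 0.262
20 25 30 [-44.02  35.29 119.84 -78.87  10.88  12.5 ] 0.0
20 33 22 [-41.65  35.59 119.13 -82.    15.22  17.79] 0.101
20 40 15 [-39.24  36.05 118.19 -82.    19.8   20.31] 0.187
0 25 30 [-39.99  36.08 115.55 -59.38  22.1   14.65] 0.0
0 33 22 [-36.48  37.92 117.55 -82.    26.24  39.91] 0.006
0 40 15 [-33.33  39.47 116.16 -82.    32.89  42.82] 0.063
```

```bash
sed -i 's/for yaw in .*:  /for yaw in range(140,380,20):  /; s/in (25,33,40)/in (33,)/' feas.py; sed -i 's/x,e=ik(p,R,q);/x,e=min((ik(p,R,np.array(k)) for k in ([-40,30,100,0,80,0],[-40,30,100,0,80,100],[-40,30,100,0,80,-100],[-30,30,100,60,80,0],[-30,30,100,-60,80,0])),key=lambda v:v[1]);/' feas.py; python3 feas.py|tail -12
```

```text
140 33 22 [-64.98  40.36 106.09  37.    55.13 127.64] 0.0
160 33 22 [-62.04  42.16  99.35  26.61  64.57 120.79] 0.0
180 33 22 [-58.27  43.87  93.59  17.5   72.25 111.92] 0.0
200 33 22 [-54.02  45.24  89.32   8.83  77.57 101.59] 0.0
220 33 22 [-49.58  46.03  86.9    0.23  80.07  90.31] 0.0
240 33 22 [-45.19  46.15  86.55  -8.35  79.48  78.71] 0.0
260 33 22 [-41.09  45.56  88.33 -16.87  75.8   67.42] 0.0
280 33 22 [-37.55  44.36  92.04 -25.45  69.27  57.04] 0.0
300 33 22 [-34.87  42.73  97.37 -34.58  60.33  48.06] 0.0
320 33 22 [-33.46  40.92 103.86 -45.36  49.51  41.11] 0.0
340 33 22 [-33.82  39.24 110.93 -60.09  37.6   37.67] 0.0
360 33 22 [-36.48  37.92 117.55 -82.    26.24  39.91] 0.006
```

Emit:
move_arm --pt "0.005 0 0.09 0 0 0 1" --pt "0.005 0 0.18 0 0 0 1" --pt "0.006 0 0.27 0 0 0 1" --pt "0.006 0 0.34 0 0 0 1" --pt "0.006 0 0.4 0 0 0 1" --pt "0.006 0 0.45 0 0 0 1" --pt "0.006 0 0.48 0 0 0 1" --pt "0.006 0 0.5 0 0 0 1" --pt "0.006 0 0.5 0 0 0 1" --pt "0.006 0 0.5 0 0 0 1"

```text
time_s: 6.05
position: [0.5838, -0.2554, 0.0513]
tcp_rot: [[-0.806, 0.191, -0.56], [0.157, 0.982, 0.108], [0.57, -0.001, -0.821]]
force: [-0.2, -0.1, 1.5]
opening: 1.004
grasp_force: 0.0
```

```bash
python3 - <<'E'
from h import *
np.set_printoptions(precision=4,suppress=True)
s=bot.read_state();R=np.array(s["tcp_rot"]);print("grasp pt",np.array(s["position"])-.008*R[:,2],s["force"],s["time_s"],s["joint_positions"])
a=cv2
P=[]
for n in("top","scene"):
    c=viewer.capture(n);u,v=map(int,proj(c,(.588,-.256,.06)));P.append(cv2.resize(c["image"][v-45:v+45,u-70:u+70],None,fx=3.9,fy=3.9,interpolation=2))
cv2.imwrite("pics/pre.png",np.vstack(P)[:600])
E
```

```text
grasp pt [ 0.5882 -0.2562  0.0579] [-0.1529 -0.0771  1.5286] 6.05 [ -28.9466   58.7896   59.4208  -10.1963   95.1442 -105.797 ]
```

View pics/pre.png

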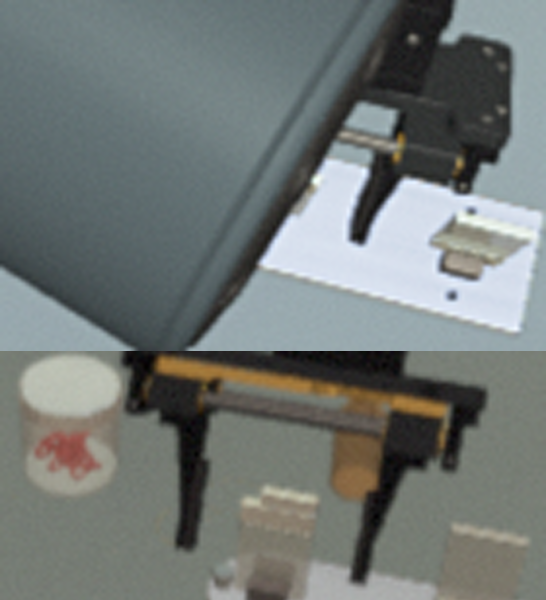

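The scene half shows the fingers straddling the slide (240–318) evenly, with the notch step at (255,498) on the left. Closing now.

Emit:
move_arm --pt "0 0 0 0 0 0 0.7" --pt "0 0 0 0 0 0 0.6" --pt "0 0 0 0 0 0 0.5" --pt "0 0 0 0 0 0 0.4" --pt "0 0 0 0 0 0 0.3" --pt "0 0 0 0 0 0 0.3" --pt "0 0 0 0 0 0 0.3" --pt "0 0 0 0 0 0 0.3"

```text
time_s: 6.82
position: [0.5829, -0.2548, 0.05]
tcp_rot: [[-0.805, 0.191, -0.562], [0.156, 0.982, 0.109], [0.572, 0.0, -0.82]]
force: [0.7, 1.0, 0.3]
opening: 0.483
grasp_force: 0.0
```

```bash
python3 - <<'E'
from h import *
np.set_printoptions(precision=2,suppress=True)
s=bot.read_state();R=np.array(s["tcp_rot"]);p=np.array(s["position"]);print(p,s["opening"],s["grasp_force"],s["force"])
plan([(p+[0,0,.03],R),(p+[0,0,.12],R)])
q=np.array(s["joint_positions"])
S=Rt(35);l=S.T@(np.array([0,0,.073])+[.588,-.2562,0]-.003*S[:,0]*0+.003*np.array([.9818,-.1898,0])-np.array([.588,-.2562,.0575]))+[0,0,-.008]
np.save("l.npy",l)
T=np.array([.405,-.303,.1]);F=Rt(-33,290);pf=T-F@l;w=Ro.from_matrix(R.T@F).as_rotvec();print("final",pf,w/np.pi,np.degrees(np.linalg.norm(w)))
for p1,f in [(p+[0,0,.12],0)]+[((.56,-.26,.22),f) for f in np.linspace(0,1,7)]+[(pf,1)]:
    q,e=ik(np.array(p1),R@Ro.from_rotvec(w*f).as_matrix(),q);print(q,round(e,3))
E
```

```text
[ 0.58 -0.25  0.05] 0.4825594093619729 0.0 [0.71 0.95 0.31]
[0.057, 0.0, -0.082, 0.0, 0.0, 0.0] mm 30 deg 0
[0.229, 0.0, -0.328, 0.0, 0.0, 0.0] mm 120 deg 0
final [ 0.39 -0.31  0.08] [-0.01 -0.13  0.85] 154.39551643279853
[ -28.95   51.06   57.4   -10.52  104.89 -107.62] 0.0
[ -30.11   46.63   59.16  -11.32  107.3  -109.27] 0.0
[-30.36  44.61  61.85 -10.53 102.76 -83.72] 0.0
[-29.97  42.76  64.53 -11.22  98.19 -57.91] 0.0
[-28.97  41.47  66.68 -13.28  94.49 -31.64] 0.0
[-27.56  41.02  67.89 -16.33  92.48  -4.93] 0.0
[-26.05  41.5   67.91 -19.69  92.6   21.85] 0.0
[-24.77  42.79  66.76 -22.64  94.8   48.24] 0.0
[-36.04  43.58  94.48 -29.86  65.13  52.34] 0.0
```

Emit:
move_arm --pt "0 0 0 0 0 0 0.3" --pt "0 0 0 0 0 0 0.3" --pt "0 0 0 0 0 0 0.3" --pt "0 0 0 0 0 0 0.3" --pt "0 0 0 0 0 0 0.3"

```text
time_s: 7.23
position: [0.5829, -0.2549, 0.0501]
tcp_rot: [[-0.805, 0.191, -0.562], [0.156, 0.982, 0.109], [0.572, 0.0, -0.82]]
force: [0.1, -0.3, -0.2]
opening: 0.455
grasp_force: 30.0
```

Gripped at 0.455, about 40 mm. Lifting straight up.

Emit:
move_arm --pt "0.01 0 -0.014 0 0 0 0.3" --pt "0.02 0 -0.029 0 0 0 0.3" --pt "0.04 0 -0.057 0 0 0 0.3" --pt "0.07 0 -0.1 0 0 0 0.3" --pt "0.11 0 -0.157 0 0 0 0.3" --pt "0.15 0 -0.214 0 0 0 0.3" --pt "0.19 0 -0.27 0 0 0 0.3" --pt "0.23 0 -0.328 0 0 0 0.3" --pt "0.27 0 -0.39 0 0 0 0.3" --pt "0.27 0 -0.39 0 0 0 0.3"

```text
time_s: 8.07
position: [0.5857, -0.2562, 0.1993]
tcp_rot: [[-0.81, 0.191, -0.555], [0.16, 0.982, 0.104], [0.564, -0.004, -0.826]]
force: [0.4, 0.3, -0.0]
opening: 0.451
grasp_force: 30.0
```

```bash
python3 - <<'E'
from h import *
s=bot.read_state();R=np.array(s["tcp_rot"]);p=np.array(s["position"]);print(p,s["opening"],s["grasp_force"],s["force"])
w=Ro.from_matrix(R.T@Rt(-33,290)).as_rotvec();p1=np.array([.55,-.26,.22])
plan([(p+(p1-p)*min(1,f*2),R@Ro.from_rotvec(w*f).as_matrix()) for f in(.25,.5,.75,1)])
c=viewer.capture("scene");u,v=map(int,proj(c,p));cv2.imwrite("pics/lift.png",cv2.resize(c["image"][v-60:v+90,u-100:u+100],None,fx=3.5,fy=3.5,interpolation=2))
E
```

```text
[ 0.58571561 -0.25622362  0.19932718] 0.45128422978906224 29.99114074145382 [ 0.38686531  0.34998128 -0.00785832]
[0.067, -0.018, 0.004, -0.003, -0.032, 0.212] mm 21 deg 39
[0.133, -0.035, 0.008, -0.005, -0.064, 0.423] mm 41 deg 77
[0.133, -0.035, 0.008, -0.008, -0.097, 0.635] mm 41 deg 116
[0.133, -0.035, 0.008, -0.01, -0.129, 0.847] mm 41 deg 154
```

View pics/lift.png

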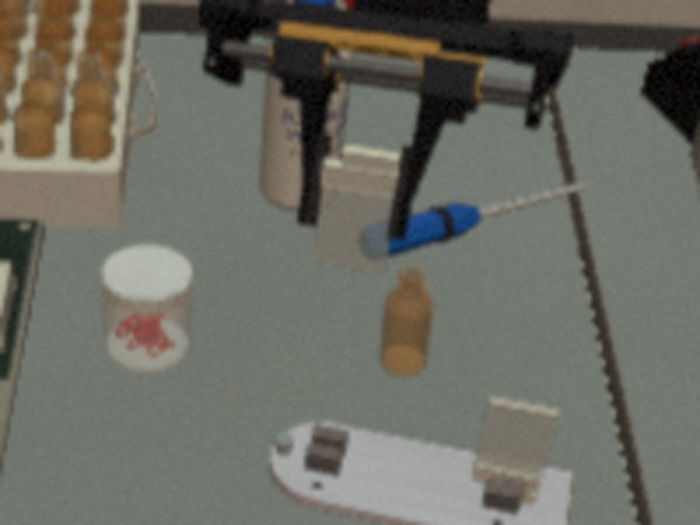

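The slide is held upright and the other slide is undisturbed. Now spinning to the final orientation.

Emit:
move_arm --pt "0.014 -0.004 0 0 -0.003 0.02 0.3" --pt "0.028 -0.008 0.002 0 -0.009 0.06 0.3" --pt "0.042 -0.012 0.003 -0.001 -0.015 0.1 0.3" --pt "0.056 -0.016 0.004 -0.002 -0.021 0.14 0.3" --pt "0.07 -0.02 0.004 -0.002 -0.027 0.18 0.3" --pt "0.084 -0.024 0.005 -0.003 -0.033 0.22 0.3" --pt "0.098 -0.028 0.006 -0.003 -0.04 0.26 0.3" --pt "0.112 -0.032 0.007 -0.004 -0.046 0.3 0.3" --pt "0.126 -0.035 0.008 -0.004 -0.052 0.34 0.3" --pt "0.133 -0.035 0.008 -0.005 -0.058 0.38 0.3"

```text
time_s: 8.95
position: [0.547, -0.2586, 0.2131]
tcp_rot: [[-0.194, 0.871, -0.451], [0.976, 0.22, 0.004], [0.103, -0.439, -0.892]]
force: [-0.1, 0.2, -2.1]
opening: 0.457
grasp_force: 30.0
```

```bash
python3 - <<'E'
from h import *
s=bot.read_state();R=np.array(s["tcp_rot"]);p=np.array(s["position"]);print(p,s["opening"],s["grasp_force"],s["force"],s["joint_positions"])
plan([((.55,-.26,.22),Rt(-33,290))])
E
```

```text
[ 0.54701971 -0.25861067  0.21312365] 0.4568112390486101 29.982252132358553 [-0.06861434  0.18972512 -2.07744607] [-29.6940336   41.40733946  68.2646452  -12.71998994  94.0514834
 -40.54227026]
[-0.004, -0.002, -0.025, -0.01, -0.072, 0.472] mm 8 deg 86
```

Emit:
move_arm --pt "0 0 0 0 -0.006 0.04 0.3" --pt "0 0 0 -0.002 -0.012 0.08 0.3" --pt "0 0 0 -0.003 -0.018 0.12 0.3" --pt "0 0 0 -0.004 -0.025 0.16 0.3" --pt "0 0 0 -0.005 -0.031 0.2 0.3" --pt "0 0 0 -0.006 -0.037 0.24 0.3" --pt "0 0 0 -0.006 -0.043 0.28 0.3" --pt "0 0 0 -0.007 -0.049 0.32 0.3" --pt "0 0 0 -0.008 -0.055 0.36 0.3" --pt "0 0 0 -0.009 -0.06 0.39 0.3"

```text
time_s: 9.78
position: [0.5474, -0.2584, 0.2127]
tcp_rot: [[0.695, 0.533, -0.482], [0.524, -0.835, -0.168], [-0.493, -0.136, -0.86]]
force: [0.0, -0.1, -0.0]
opening: 0.453
grasp_force: 30.0
```

```bash
python3 - <<'E'
from h import *
s=bot.read_state();R=np.array(s["tcp_rot"]);p=np.array(s["position"]);print(p,s["opening"],s["grasp_force"],s["force"],s["joint_positions"])
l=np.load("l.npy");F=Rt(-33,290);T=np.array([.405,-.303,.1]);c=viewer.capture("top");
for n in("top","scene"):
    c=viewer.capture(n);print([(onz(c,r["location"],.0137).round(4),r["conf"]) for r in nets.find_in(n,"window")])
plan([(T+[0,0,.08]-F@l,F),(T-F@l,F)])
E
```

```text
[ 0.54743894 -0.25835039  0.21269727] 0.4527960851033188 29.983640004775225 [ 0.02207043 -0.08612353 -0.00579938] [-25.70729437  41.40996989  70.03153724 -21.17008439  91.28328702
  33.45640097]
[(array([ 0.4038, -0.3024,  0.0137]), 0.93), (array([ 0.45  , -0.1829,  0.0137]), 0.62)]
[(array([ 0.4473, -0.1797,  0.0137]), 0.73), (array([ 0.3986, -0.3023,  0.0137]), 0.71), (array([ 0.6212, -0.3743,  0.0137]), 0.45)]
[-0.377, -0.124, 0.422, -0.0, -0.013, 0.085] mm 174 deg 15
[-0.246, -0.087, 0.652, -0.0, -0.013, 0.085] mm 211 deg 15
```

Emit:
move_arm --pt "-0.05 -0.018 0.06 0 -0.002 0.015 0.3" --pt "-0.11 -0.036 0.12 0 -0.004 0.03 0.3" --pt "-0.17 -0.055 0.19 0 -0.007 0.045 0.3" --pt "-0.23 -0.075 0.26 0 -0.009 0.06 0.3" --pt "-0.29 -0.095 0.33 0 -0.011 0.075 0.3" --pt "-0.34 -0.112 0.385 0 -0.013 0.085 0.3" --pt "-0.377 -0.124 0.422 0 -0.013 0.085 0.3" --pt "-0.377 -0.124 0.422 0 -0.013 0.085 0.3" --pt "-0.377 -0.124 0.422 0 -0.013 0.085 0.3"

```text
time_s: 10.78
position: [0.3883, -0.3093, 0.1651]
tcp_rot: [[0.79, 0.338, -0.511], [0.283, -0.941, -0.184], [-0.543, 0.001, -0.839]]
force: [-0.2, 0.3, -0.0]
opening: 0.451
grasp_force: 30.0
```

```bash
python3 - <<'E'
from h import *
np.set_printoptions(precision=4,suppress=True)
s=bot.read_state();R=np.array(s["tcp_rot"]);p=np.array(s["position"]);print(p,s["opening"],s["grasp_force"],s["force"])
E_=[]
for n in("top","scene"):
    im=cv2.imread(f"pics/{n}1.png");c=viewer.capture(n);g=im.min(2)
    u,v=map(int,proj(c,(.402,-.3025,.0137)));m=np.zeros_like(g);m[v-40:v+40,u-40:u+40]=1
    thr=(int(g[v,u])+int(np.median(g[v-40:v+40,u-40:u+40])))/2
    k,lab,st,cen=cv2.connectedComponentsWithStats(((g>thr)&(m>0)).astype(np.uint8));i=lab[v,u]
    E_.append(onz(c,cen[i],.0137));print(n,cen[i],st[i],E_[-1])
T=np.mean(E_,0);T[2]=.1;np.save("T.npy",T)
l=np.load("l.npy");F=Rt(-33,290);plan([(T-F@l,F)])
E
```

```text
[ 0.3883 -0.3093  0.1651] 0.4512752033079196 29.991468052317032 [-0.2076  0.2588 -0.0492]
top [394.7107 281.6631] [378 265  34  35 923] [ 0.4073 -0.3069  0.0137]
scene [391.3085 281.3387] [373 266  38  31 927] [ 0.409  -0.3064  0.0137]
[0.147, 0.011, 0.225, 0.0, -0.001, -0.001] mm 81 deg 0
```

Emit:
move_arm --pt "0.03 0.002 0.045 0 0 0 0.3" --pt "0.06 0.004 0.09 0 0 0 0.3" --pt "0.09 0.006 0.135 0 0 0 0.3" --pt "0.12 0.008 0.18 0 0 0 0.3" --pt "0.137 0.01 0.21 0 0 0 0.3" --pt "0.147 0.011 0.225 0 -0.001 -0.001 0.3" --pt "0.147 0.011 0.225 0 -0.001 -0.001 0.3" --pt "0.147 0.011 0.225 0 -0.001 -0.001 0.3"

```text
time_s: 11.55
position: [0.3908, -0.3122, 0.0845]
tcp_rot: [[0.787, 0.342, -0.514], [0.286, -0.94, -0.187], [-0.546, 0.0, -0.837]]
force: [-0.6, -0.7, 0.6]
opening: 0.451
grasp_force: 30.0
```

```bash
python3 - <<'E'
from h import *
np.set_printoptions(precision=4,suppress=True)
s=bot.read_state();R=np.array(s["tcp_rot"]);p=np.array(s["position"]);l=np.load("l.npy");print(s["opening"],s["grasp_force"],"label",p+R@l,"T",np.load("T.npy"))
S=Rt(35).T;Z=R@S@[0,0,1];n=R@S@np.r_[Rt(0)[:2,0]*-1,0];w=R[:,1];Lb=p+R@l;Cc=Lb-.025*Z-.003*n
print("label normal",n,"tilt",np.degrees(np.arccos(n[2])))
P=[]
for nme in("top","scene"):
    c=viewer.capture(nme);print(nme,[(nets.find_in(nme,"slide_a_label")[:1]),proj(c,Lb)])
    u,v=map(int,proj(c,Lb));im=cv2.resize(c["image"],None,fx=5,fy=5,interpolation=2)
    pts=[Cc+a*.02*w+b*.038*Z for a,b in((1,1),(-1,1),(-1,-1),(1,-1))]
    cv2.polylines(im,[np.array([[5*k+2 for k in proj(c,q)] for q in pts],int)],True,(0,0,255),1)
    P.append(im[5*v-300:5*v+300,5*u-200:5*u+200])
cv2.imwrite("pics/fin.png",np.hstack(P))
E
```

```text
0.45105914317094903 29.99144416371564 label [ 0.4074 -0.3062  0.0998] T [ 0.4081 -0.3066  0.1   ]
label normal [-0.3502 -0.1271  0.928 ] tilt 21.874702841343645
top [[], (np.float64(402.0766592721044), np.float64(280.6345494739772))]
scene [[{'location': [405.7, 271.1], 'conf': 0.65}], (np.float64(397.4713223271209), np.float64(252.14439874487934))]
```

View pics/fin.png

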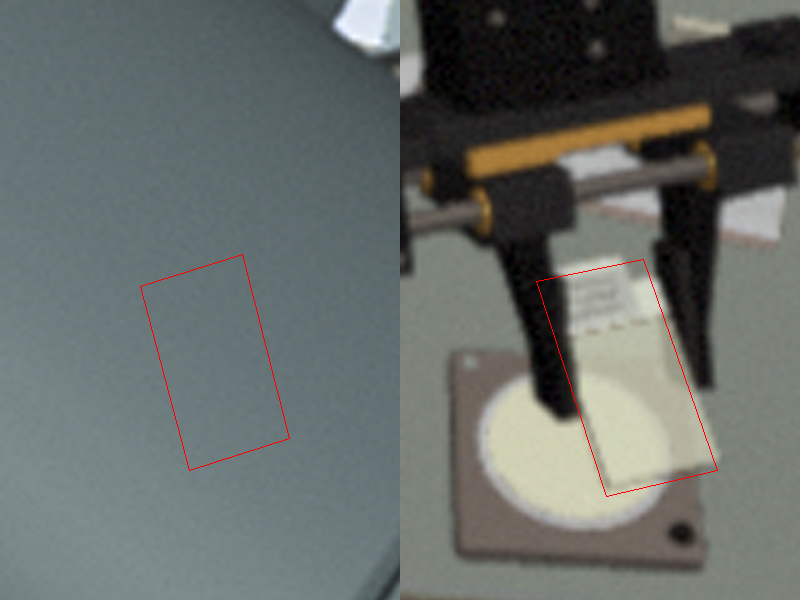

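The scene view shows the label's writing facing up at crop (605,300), right at the predicted label point, with the notch at its upper right. The outline matches to about 2 mm. The other slide's rack is visible behind. Tilt is 22° and height is 0.100 m.

Emit:
move_arm --pt "0 0 0 0 0 0 0.3" --pt "0 0 0 0 0 0 0.3" --pt "0 0 0 0 0 0 0.3"

```text
time_s: 12.0
position: [0.3903, -0.3122, 0.0846]
tcp_rot: [[0.788, 0.341, -0.513], [0.285, -0.94, -0.186], [-0.546, 0.0, -0.838]]
force: [0.1, -0.3, -0.5]
opening: 0.454
grasp_force: 30.0
```

```bash
python3 -c "
from rig import bot,workorder
s=bot.read_state();print(s['qvel'],s['grasp_force'],workorder.hand_in())"
```

```text
the job is handed in; nothing more can be done
[-0.04957207  0.14890819  0.03024498 -0.05131893 -0.01093499 -0.04622392] 29.99168031769841 None
```

Job handed in at about 12 s: the knob-end slide is held still, label face up at about 22° tilt, with the label about 1 mm from the window centre by my own estimate and 10 cm above the bench; no verdict was returned.

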